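Seat the detector's lens barrel in its raised V-block and hold it down

TASK

Lift the lens barrel out of its low cradle and lay it gently in the raised steel V-block, centred along the block, with its flanged lens end towards the lamp head. Then press it down with a steady push of about ten newtons so that it bears on both faces of the V, and finish while still holding it pressed there: do not let go. Leave the bottle, the jar, the screwdriver and the loose collar where they are.

Things in the scene. Friction and masses are not known exactly. Their poses are not given: they have to be found in the camera images.
- barrel_mid (a point): Centre of the lens barrel (on its axis, half-way along): a loose aluminium cylinder, 140 mm long, 32 mm in diameter, about 0.2 kg, with a flange 12 mm long and 42 mm in diameter at its lens end (glass in the end face). y axis: along the barrel towards that flanged end. z: up at the start. Grip it across its diameter within 10 mm of this point: fingers have room there in cradle and V-block.
- barrel: The lens barrel; same origin and axes as barrel_mid.
- lens_end (a point): Centre of the barrel's flanged lens end face, 70 mm from barrel_mid along +y of the barrel.
- cradle: Low grey cradle fixed on the bench, base 90 (x) by 120 mm (y), 10 mm thick; origin at the centre of its underside, z up. The barrel starts in it along its y, its centre 44 mm above the bench. Its two rubber-faced saddles, 14 mm long, 34 mm either side of the middle, rise to 37 mm; the 54 mm between them is free for fingers down to the base.
- vblock: Raised rigid V-block, fixed; origin at the underside below the middle of the V; z up, y along the V towards the lamp head. Base plate 110 (x) by 310 mm, steel pedestal 54 by 100 mm, top at 62 mm, on it two V-saddles 20 mm long, 59 mm wide, 34 mm either side of the middle; the 48 mm between is free for fingers down to the pedestal. 90 degree V, rims at 118 mm, 41 mm apart inside.
- lamp_port (a point): Centre of the round port in the white lamp head on the V-block's base, 109 mm from the seat along +y of the block and at the same height. The head is 75 mm wide, 62 mm deep, and rises to 163 mm above the bench; its port ring stands 7 mm out towards the V.
- seat (a point): Where barrel_mid lies when the barrel is fully seated and centred in the V: 120 mm above the bench, in the middle of the V-block; axes as the V-block (y along the V towards the lamp head).
- flank_near: The two 45 degree faces of the V on the block's -x side (one on each saddle), the one contact line; origin and axes as the V-block.
- flank_far: The two 45 degree faces of the V on the block's +x side, the other contact line; origin and axes as the V-block.
- reagent: Small amber bottle standing on the bench, 42 mm across, 75 mm high; origin at the centre of its underside. Leave alone.
- samplejar: Small glass jar standing on the bench, 48 mm across, 50 mm high; origin at the centre of its underside. Leave alone.
- driver: Screwdriver lying on the bench along its own x axis. Leave alone.
- collar: Loose steel collar lying flat on the bench, 46 mm outside, 33 mm bore, 12 mm high; origin at the centre of its underside. Leave alone.
Not all that is in view belongs to the job. Of the things like the barrel, leave any that is pink or yellow; of the rest the smaller one is meant.

How it is judged:
By the outcome, as a careful person would: the job done as asked, in the order asked, and still so for the second after the job is handed in, while the arm keeps its last pose, push and grip.
It also fails if it takes over 48 s, if anything falls off the work surface, if the arm or the gripper's body presses on something with over 40 N, if the wrist force passes 120 N, or if a joint passes its speed limit or range.

ROBOT

A 6-joint arm with a two-finger parallel gripper is mounted at the origin on the work surface. World frame = base frame: x ahead of the robot, y to its left, z up, the work surface at z = 0. Lengths are in m, angles in rad, forces in N, time in s.
With the tool pointing down it reaches from about 0.325 to 0.775 m from the base axis. Payload 5.5 kg.
Tool frame: the origin (TCP) lies at the very end of the fingers, on their centre line; the grasp point (between the pads) lies 19 mm behind it; z points along the fingers, y is the line along which they close (so a half turn about z gives the same grasp; the last joint's range is limited). The gripper opens to 85 mm and grips with 20 to 120 N. Pads are 22 mm wide; open, the fingers measure 114 mm over their backs; the gripper's body (76 mm by 85 mm) begins 54 mm behind the grasp point. The pads swing forward as they close: fully open they stand 13 mm farther back than shut.
Start: joints at [-1.381, 0.091, 1.231, -0, 1.82, -0.057], TCP at [0.147, -0.582, 0.231] pointing down, gripper open.
Joint ranges: [-2.87, 2.87], [-0.86, 2.18], [0.17, 2.46], [-1.51, 4.65], [0.06, 2.69], [-2.65, 2.65]. Speed limits (rad/s): [2.57, 2.57, 3.01, 3.14, 3.14, 3.14].

INTERFACE

Orientations are given as a unit quaternion [w, x, y, z].
In Python, from station import r, viewer gives the robot as it stands.
- The arm moves only by the tool apply_moves, never from a script. Its argument "deltas" is a list of rows, each an object with "grip": the opening, from 0 (shut) to 1 (fully open); "linear": the shift along the world's x, y, z in mm, a list of three; "spin": the turn about the world's z in degrees. In form: [{"grip": grip, "linear": [dx, dy, dz], "spin": spin}, ...]. A call has 1 to 12 rows; each row shifts and turns the commanded pose from where the row before left it; what a row does not reach is not made up. A row lasts 1/10 s, in which the tool goes at most 50 mm and 8.59 degrees, less where a joint would pass 70% of its speed; a pose out of reach is approached as far as the arm can. A call with a gripper value outside its range is refused whole. The fingers move at their own pace and stop on an object; "newtons" is the grip in N (left out, the last holds). Time passes only in rows, so rows that do not move let the fingers close. It gives the time, the measured TCP pose, the force, the opening and the grip force at its end, in the units of the state.
- r.sense(): the state, without advancing time (a new reading comes with each control period).
- viewer.camera(name): name is "side" or "top"; returns a dict with "img" (480x640x3 uint8, red, green, blue), "vfov" (degrees; the focal length in pixels is half the picture's height over the tangent of half this angle, whatever the lens; pixels are square), "cx", "cy" (the principal point, pixels), "xyz" and "orientation" of the camera in the world. Camera axes: x right, y up, looking along -z (the intrinsics and any distortion apply to the point x, -y, -z); pixel columns grow to the right and rows downward; lengths in m; the calibration is good to about 2 mm. A picture is of the moment at which its call begins. There is no depth.
- r.hand_in(): hands the job in; it is judged then, once.
The state is a dict: "clock": time; "joint_positions": joint angles; "dq": joint speeds; "tau": joint torques, N m; "tcp_pos": TCP position; "orientation": TCP orientation; "wrist_force": force on the tool from outside, world axes, zero at the start; "torque": the same for the moment, N m; "grip_width": opening from 0.0 (shut) to 1.0 (fully open); "grip_force": force on a finger pad.
Only numpy, scipy, OpenCV 4.12 (cv2) and the standard library are available. Lean on these libraries where they do the work, as an engineer would, in place of code of your own. Each camera call takes 0.05 s, during which the arm holds its last target. There are 200 camera calls.

## Working session

There is one attempt and no reset: what is moved stays moved. The work goes in short steps, Python scripts to look and compute and a tool call to move; the robot and the scene stay as the last step left them, time stands still between calls to the robot, and variables do not carry over. Pictures are saved under pics/ and viewed, at most 10 in all, crops included, and the job is handed in when it is done.

Besides the shell and the picture viewer there is one more tool, called as a command line: name --argument value ..., lists and objects as JSON in quotes. apply_moves: Moves the arm, as the interface text tells. Its arguments: {"type":"object","properties":{"deltas":{"type":"array","items":{"type":"object","properties":{"grip":{"type":"number"},"linear":{"type":"array","items":{"type":"number"}},"spin":{"type":"number"}}}},"newtons":{"type":"number"}},"required":["deltas"]}

```bash
ls; mkdir -p pics; python3 - <<'E'
from station import r, viewer
import cv2,json
print(r.sense())
for n in("side","top"):
    c=viewer.camera(n); cv2.imwrite(f"pics/{n}0.png",c["img"][:,:,::-1]); print({k:v for k,v in c.items() if k!="img"})
E
```

```text
pics
{'clock': 0.0, 'joint_positions': array([-1.38066928e+00,  9.18600733e-02,  1.23190973e+00,  2.70671094e-05,
        1.81981271e+00, -5.66602894e-02]), 'dq': array([ 0.00079644,  0.00083441, -0.00057851, -0.00068913, -0.0010004 ,
        0.00062227]), 'tau': array([-1.53208966e-03, -4.58733737e+01, -4.18018913e+01,  4.22722081e-06,
        1.15879750e-02, -2.00827621e-06]), 'tcp_pos': array([ 0.14654841, -0.58152491,  0.23013669]), 'orientation': array([-9.93588846e-04,  9.92395756e-01,  1.23084013e-01, -5.32554504e-05]), 'wrist_force': array([ 0.34649376,  0.08015804, -0.64140305]), 'torque': array([-0.03281236,  0.00684035,  0.04070409]), 'grip_force': 0.0, 'grip_width': 0.9985110925379578}
{'vfov': 48.95198805556671, 'cx': 323.7627259970301, 'cy': 242.21112095847838, 'xyz': array([ 0.4298173 , -0.711993  ,  0.77919895]), 'orientation': array([ 0.91210358,  0.40878508, -0.01402286, -0.02766181])}
{'vfov': 47.85737436917215, 'cx': 317.6040319525194, 'cy': 249.77082659359039, 'xyz': array([0.27403381, 0.07629983, 1.38276359]), 'orientation': array([ 0.70536822,  0.06082911, -0.06457134, -0.70326812])}
```

View pics/side0.png

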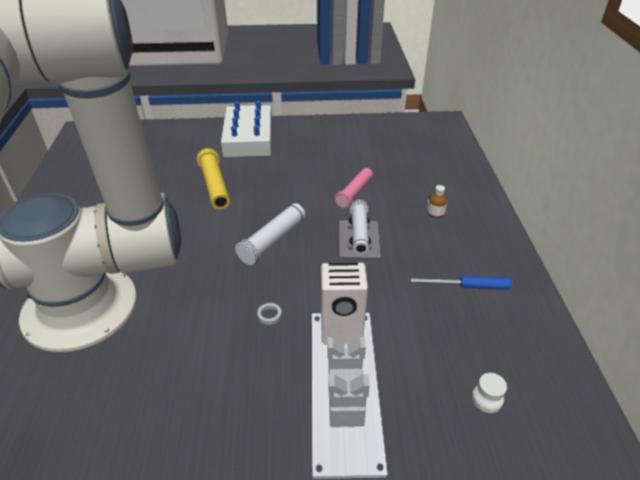

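View pics/top0.png

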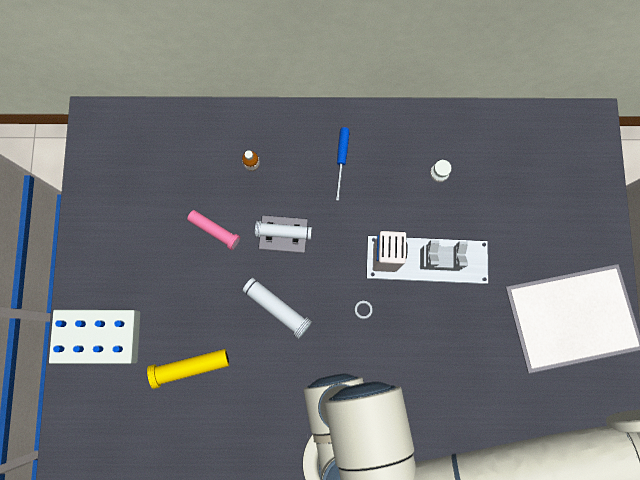

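The side view shows the V-block and lamp head at (345,340) and the cradle with the small white barrel at (360,228). In the top view the cradle is at (283,232) and the V-block at (428,258), with its lamp head at (392,248), the +y end. I'll enlarge these areas.

```bash
python3 - <<'E'
import cv2,numpy as np
t=cv2.imread("pics/top0.png");s=cv2.imread("pics/side0.png")
R=lambda im,x,y,w,h,k:cv2.resize(im[y:y+h,x:x+w],None,fx=k,fy=k,interpolation=cv2.INTER_CUBIC)
# top: cradle 240-330 x 200-260 at 8x =720 ; 
cv2.imwrite("pics/c1.png",np.vstack([R(t,235,205,100,60,5),R(s,320,190,100,60,5)]))
cv2.imwrite("pics/c2.png",R(t,360,220,135,70,5.9))
E
```

```text
(no output)
```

View pics/c1.png

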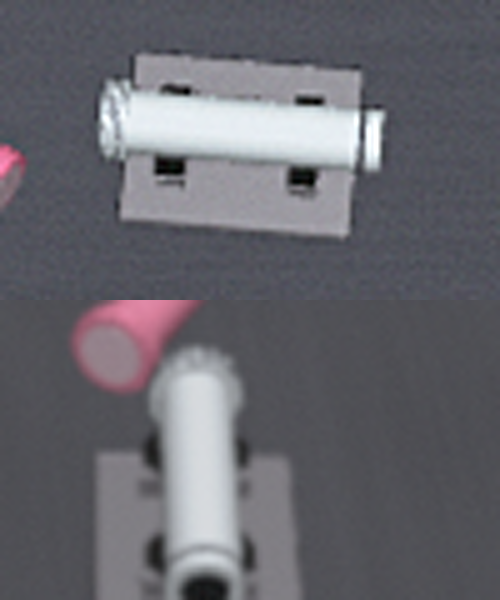

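View pics/c2.png

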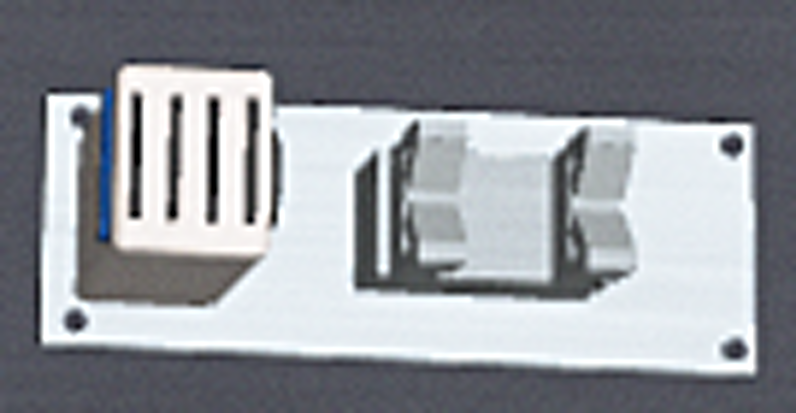

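The flange is on the left end of the barrel in the top view, which is world +y. The lamp head is also towards +y of the V, so only a small turn is needed. Next I'll measure.

```bash
cat > h.py <<'E'
import numpy as np, cv2
from scipy.spatial.transform import Rotation
def ray(c,uv):
    uv=np.atleast_2d(np.asarray(uv,float)); f=240/np.tan(np.radians(c["vfov"]/2))
    d=np.c_[(uv[:,0]-c["cx"])/f,-(uv[:,1]-c["cy"])/f,-np.ones(len(uv))]
    w,x,y,z=c["orientation"]; return Rotation.from_quat([x,y,z,w]).apply(d)
def plane(c,uv,z):
    d=ray(c,uv); return (c["xyz"]+d*((z-c["xyz"][2])/d[:,2])[:,None])
def proj(c,p):
    w,x,y,z=c["orientation"]; q=Rotation.from_quat([x,y,z,w]).inv().apply(np.atleast_2d(p)-c["xyz"]); f=240/np.tan(np.radians(c["vfov"]/2))
    return np.c_[c["cx"]+f*q[:,0]/-q[:,2],c["cy"]-f*q[:,1]/-q[:,2]]
def tri(c1,u1,c2,u2):
    A=[];b=[]
    for c,u in((c1,u1),(c2,u2)):
        d=ray(c,u)[0];d/=np.linalg.norm(d);P=np.eye(3)-np.outer(d,d);A.append(P);b.append(P@c["xyz"])
    x,res,_,_=np.linalg.lstsq(np.vstack(A),np.hstack(b),rcond=None);return x,np.sqrt(res)
def sub(c,pts,w=3):
    g=cv2.cvtColor(c["img"],cv2.COLOR_RGB2GRAY); p=np.float32(pts).reshape(-1,1,2).copy()
    return cv2.cornerSubPix(g,p,(w,w),(-1,-1),(3,50,.01)).reshape(-1,2)
E
python3 - <<'E'
from station import viewer
from h import *
np.set_printoptions(precision=4,suppress=True)
T=viewer.camera("top");S=viewer.camera("side")
def report(n,c,pts,z):
    s=sub(c,pts);p=plane(c,s,z);m=p.mean(0)
    e=[np.linalg.norm(p[i]-p[(i+1)%4]) for i in range(4)]
    y=(p[0]+p[3]-p[1]-p[2])
    print(n,"mv",np.abs(s-pts).max(),"ctr",m,"edges",np.round(e,4),"yaw of +y deg",np.degrees(np.arctan2(y[1],y[0]))-90)
k=5.9;o=np.array([360,220])
vt=np.array([[48,92],[755,125],[755,373],[42,345]])/k+o-.4
ct=np.array([[135,54],[361,71],[348,237],[120,218]])/5+[235,205]-.4
for z in(0,.006,.01,):report("V top",T,vt,z)
report("C top",T,ct,.01)
# side, order: +y+x, -y+x, -y-x, +y-x
vs=np.array([[369,314],[384,467],[314,472],[312,314]],float)
for z in(0,.006,.01): report("V side",S,vs,z)
cs=np.array([[378,222],[380,256],[340,252],[340,222]],float)
# barrel in top: bright, low-sat mask within window
for n,c,w in(("top",T,(245,215,70,30)),("side",S,(335,195,45,60))):
    x,y,W,H=w;im=c["img"][y:y+H,x:x+W].astype(int)
    m=((im.min(2)>165)).astype(np.uint8)
    cs_,_=cv2.findContours(m,cv2.RETR_EXTERNAL,cv2.CHAIN_APPROX_NONE);b=max(cs_,key=cv2.contourArea)
    r=cv2.minAreaRect(b);B=cv2.boxPoints(r)+[x,y]
    print(n,"rect",r,"\n",plane(c,B,.044),plane(c,[np.array(r[0])+[x,y]],.044))
    M=np.argwhere(m)[:,::-1]
    print(M.min(0)+[x,y],M.max(0)+[x,y])
E
```

```text
V top mv 1.0861517437434145 ctr [ 0.4989 -0.2144  0.    ] edges [0.3103 0.1069 0.3106 0.1106] yaw of +y deg -2.1706426814683653
V top mv 1.0861517437434145 ctr [ 0.4979 -0.2132  0.006 ] edges [0.3089 0.1064 0.3092 0.1102] yaw of +y deg -2.1706426814683795
V top mv 1.0861517437434145 ctr [ 0.4973 -0.2123  0.01  ] edges [0.308  0.1061 0.3083 0.1098] yaw of +y deg -2.170642681468337
C top mv 0.31937255859372726 ctr [0.5629 0.1596 0.01  ] edges [0.1173 0.0871 0.1175 0.0871] yaw of +y deg -4.386989519393538
V side mv 1.81304931640625 ctr [ 0.4991 -0.1987  0.    ] edges [0.3028 0.1076 0.3092 0.1092] yaw of +y deg -2.058470650731934
V side mv 1.81304931640625 ctr [ 0.4985 -0.2026  0.006 ] edges [0.3005 0.1067 0.3068 0.1084] yaw of +y deg -2.0584706507319623
V side mv 1.81304931640625 ctr [ 0.4982 -0.2053  0.01  ] edges [0.2989 0.1062 0.3052 0.1078] yaw of +y deg -2.058470650731948
top rect ((35.56422424316406, 14.207910537719727), (51.479705810546875, 13.03829288482666), 4.635463237762451) 
 [[0.5552 0.2293 0.044 ]
 [0.5889 0.2274 0.044 ]
 [0.5786 0.0972 0.044 ]
 [0.5449 0.0996 0.044 ]] [[0.5669 0.1634 0.044 ]]
[255 221] [311 238]
side rect ((24.798274993896484, 27.570690155029297), (41.51647186279297, 11.626960754394531), 86.633544921875) 
 [[0.558  0.2447 0.044 ]
 [0.5848 0.2458 0.044 ]
 [0.5729 0.1035 0.044 ]
 [0.5484 0.1028 0.044 ]] [[0.5658 0.1709 0.044 ]]
[354 202] [366 243]
```

```bash
python3 - <<'E'
from station import viewer
from h import *
np.set_printoptions(precision=4,suppress=True)
T=viewer.camera("top");S=viewer.camera("side")
print("barrel top", plane(T,[[255.2,228.6],[311.6,232.8],[283.3,230.8]],.044))
c=(0.5629,0.1596,.01); print("cradle ctr in px top/side",proj(T,[c]),proj(S,[c]))
R=lambda im,x,y,w,h,k:cv2.resize(im[y:y+h,x:x+w,::-1],None,fx=k,fy=k,interpolation=cv2.INTER_CUBIC)
a=R(T["img"],415,230,62,46,8);b=R(S["img"],315,325,62,110,5)
H=np.zeros((560,496+310,3),np.uint8);H[:a.shape[0],:496]=a;H[:550,496:806]=b
cv2.imwrite("pics/c3.png",H[:, :800])
E
```

```text
barrel top [[0.5682 0.2276 0.044 ]
 [0.5579 0.0848 0.044 ]
 [0.5628 0.1564 0.044 ]]
cradle ctr in px top/side [[282.8098 233.5158]] [[358.3405 237.7142]]
```

View pics/c3.png

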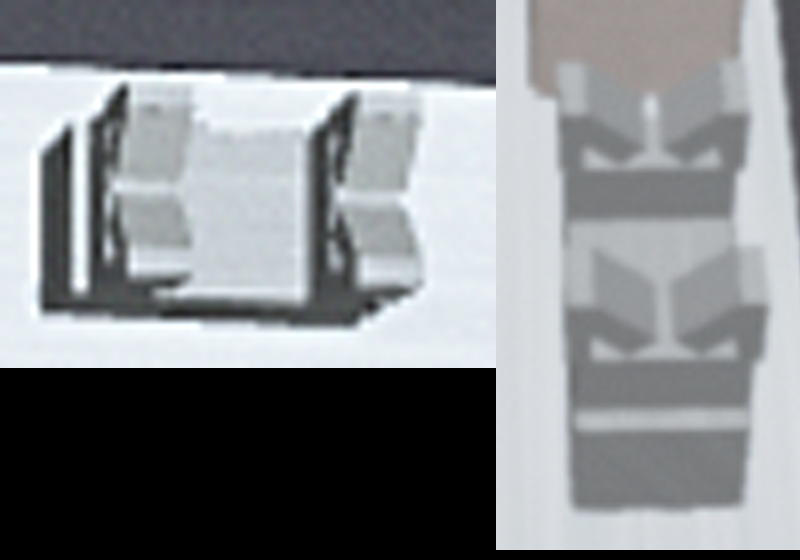

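The crop shows both V-saddles clearly. In the top view the rims run from crop (130,88) to (420,290). In the side view the rim corners are at about (568,305), (768,308), (558,62) and (745,62).

```bash
python3 - <<'E'
from station import viewer
from h import *
np.set_printoptions(precision=4,suppress=True)
T=viewer.camera("top");S=viewer.camera("side")
# order +y+x, -y+x, -y-x, +y-x
t=np.array([[130,88],[421,98],[422,290],[129,275]])/8+[415,230]-.45
s=(np.array([[745,62],[768,307],[568,305],[558,62]])-[496,0])/5+[315,325]-.4
for c,q in((T,t),(S,s)):
    p=plane(c,q,.118);y=p[0]+p[3]-p[1]-p[2];print(p.mean(0),[round(np.linalg.norm(p[i]-p[(i+1)%4]),4) for i in range(4)],np.degrees(np.arctan2(y[1],y[0]))-90)
# barrel in side: flange end and rear end axis -> z=.044
b=(np.array([[197,375],[205,585]])-[0,300])/5+[320,190]
print(plane(S,b,.044))
# cradle +y edge and -y edge in side
print("cradle side",plane(S,sub(S,[[378,222],[380,256],[340,256],[340,222]]),.01))
# port in side
print("port plane check",proj(S,[[.502,-.13,.12]]))
E
```

```text
[ 0.4944 -0.2424  0.118 ] [np.float64(0.0868), np.float64(0.0579), np.float64(0.0867), np.float64(0.0564)] -2.287577528700453
[ 0.4965 -0.2408  0.118 ] [np.float64(0.0885), np.float64(0.0577), np.float64(0.0878), np.float64(0.0587)] -2.238073272888343
[[0.5719 0.2334 0.044 ]
 [0.5593 0.0917 0.044 ]]
cradle side [[0.6116 0.2145 0.01  ]
 [0.6016 0.0953 0.01  ]
 [0.5158 0.1029 0.01  ]
 [0.525  0.2233 0.01  ]]
port plane check [[344.2631 304.0288]]
```

apply_moves --deltas '[{"grip": 1,"linear": [24,43,0],"spin": 6},{"grip": 1,"linear": [24,43,0],"spin": 6},{"grip": 1,"linear": [24,43,0],"spin": 6},{"grip": 1,"linear": [24,43,0],"spin": 6},{"grip": 1,"linear": [24,43,0],"spin": 6},{"grip": 1,"linear": [24,43,0],"spin": 6},{"grip": 1,"linear": [24,43,0],"spin": 6},{"grip": 1,"linear": [24,43,0],"spin": 6},{"grip": 1,"linear": [24,43,0],"spin": 6},{"grip": 1,"linear": [24,43,0],"spin": 6},{"grip": 1,"linear": [24,43,0],"spin": 6},{"grip": 1,"linear": [24,43,0],"spin": 6}]' --newtons 40

```text
clock: 1.6
tcp_pos: [0.4352, -0.0638, 0.2317]
orientation: [0.001, 0.729, 0.684, 0.0]
wrist_force: [0.8, -1.3, 0.8]
grip_width: 0.997
grip_force: 0.0
```

apply_moves --deltas '[{"grip": 1,"linear": [21,37,0],"spin": 0},{"grip": 1,"linear": [21,37,0],"spin": 0},{"grip": 1,"linear": [21,37,0],"spin": 0},{"grip": 1,"linear": [21,37,0],"spin": 0},{"grip": 1,"linear": [21,37,0],"spin": 0},{"grip": 1,"linear": [21,37,0],"spin": 0},{"grip": 1,"linear": [0,0,0],"spin": 0},{"grip": 1,"linear": [0,0,0],"spin": 0}]'

```text
clock: 2.4
tcp_pos: [0.5606, 0.1569, 0.2304]
orientation: [-0.0, 0.73, 0.683, -0.001]
wrist_force: [-0.4, 0.0, -0.3]
grip_width: 1.0
grip_force: 0.0
```

apply_moves --deltas '[{"grip": 1,"linear": [2,1,-30],"spin": -0.5},{"grip": 1,"linear": [0,0,-35],"spin": 0},{"grip": 1,"linear": [0,0,-35],"spin": 0},{"grip": 1,"linear": [0,0,-25],"spin": 0},{"grip": 1,"linear": [0,0,-20],"spin": 0},{"grip": 1,"linear": [0,0,-20],"spin": 0},{"grip": 1,"linear": [0,0,-20],"spin": 0},{"grip": 1,"linear": [0,0,-15],"spin": 0},{"grip": 1,"linear": [0,0,-7],"spin": 0},{"grip": 1,"linear": [0,0,0],"spin": 0},{"grip": 1,"linear": [0,0,0],"spin": 0}]'

```text
clock: 3.5
tcp_pos: [0.5631, 0.157, 0.0254]
orientation: [0.0, 0.734, 0.68, 0.001]
wrist_force: [0.3, -0.6, 0.2]
grip_width: 1.0
grip_force: 0.0
```

```bash
python3 - <<'E'
from station import viewer
import cv2,numpy as np
T=viewer.camera("top")["img"];S=viewer.camera("side")["img"]
R=lambda im,x,y,w,h,k:cv2.resize(im[y:y+h,x:x+w,::-1],None,fx=k,fy=k,interpolation=cv2.INTER_CUBIC)
cv2.imwrite("pics/c4.png",np.hstack([R(T,235,180,100,120,4),R(S,310,150,100,120,4)]))
E
```

```text
(no output)
```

View pics/c4.png

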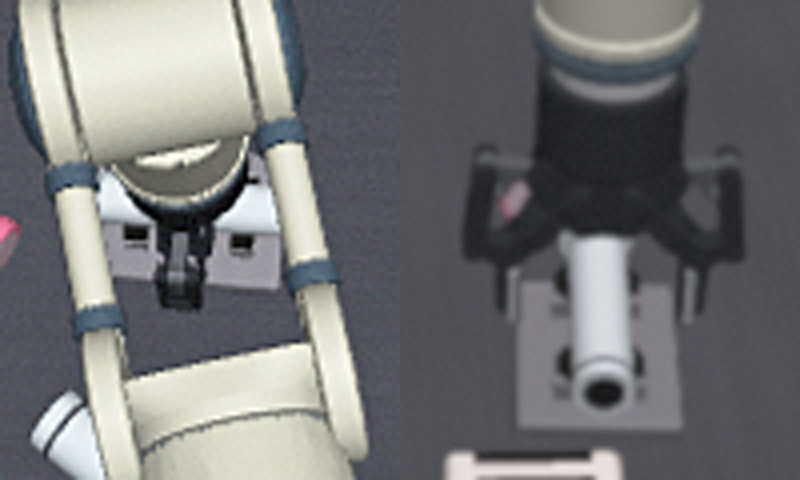

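The fingers straddle the barrel symmetrically and sit between the saddles, so I'll close.

apply_moves --deltas '[{"grip": 0.2,"linear": [0,0,0],"spin": 0},{"grip": 0.2,"linear": [0,0,0],"spin": 0},{"grip": 0.2,"linear": [0,0,0],"spin": 0},{"grip": 0.2,"linear": [0,0,0],"spin": 0},{"grip": 0.2,"linear": [0,0,0],"spin": 0},{"grip": 0.2,"linear": [0,0,0],"spin": 0},{"grip": 0.2,"linear": [0,0,0],"spin": 0},{"grip": 0.2,"linear": [0,0,0],"spin": 0},{"grip": 0.2,"linear": [0,0,0],"spin": 0},{"grip": 0.2,"linear": [0,0,0],"spin": 0}]' --newtons 50

```text
clock: 4.6
tcp_pos: [0.5636, 0.1572, 0.025]
orientation: [0.001, 0.734, 0.68, 0.001]
wrist_force: [5.8, -0.5, 1.1]
grip_width: 0.363
grip_force: 50.0
```

apply_moves --deltas '[{"grip": 0.2,"linear": [0,0,4],"spin": 0},{"grip": 0.2,"linear": [0,0,6],"spin": 0},{"grip": 0.2,"linear": [0,0,10],"spin": 0},{"grip": 0.2,"linear": [0,0,20],"spin": 0},{"grip": 0.2,"linear": [0,0,30],"spin": 0},{"grip": 0.2,"linear": [0,0,30],"spin": 0},{"grip": 0.2,"linear": [0,0,30],"spin": 0},{"grip": 0.2,"linear": [0,0,30],"spin": 0},{"grip": 0.2,"linear": [0,0,30],"spin": 0},{"grip": 0.2,"linear": [0,0,16],"spin": 0},{"grip": 0.2,"linear": [0,0,0],"spin": 0},{"grip": 0.2,"linear": [0,0,0],"spin": 0}]'

```text
clock: 5.8
tcp_pos: [0.5623, 0.1572, 0.23]
orientation: [-0.0, 0.733, 0.68, -0.0]
wrist_force: [-0.4, -0.3, -2.6]
grip_width: 0.356
grip_force: 49.7
```

apply_moves --deltas '[{"grip": 0.2,"linear": [-4,-20,0],"spin": 0.2},{"grip": 0.2,"linear": [-6,-38,0],"spin": 0.2},{"grip": 0.2,"linear": [-7,-42,0],"spin": 0.2},{"grip": 0.2,"linear": [-7,-42,0],"spin": 0.3},{"grip": 0.2,"linear": [-7,-42,0],"spin": 0.3},{"grip": 0.2,"linear": [-7,-42,0],"spin": 0.3},{"grip": 0.2,"linear": [-7,-42,0],"spin": 0.2},{"grip": 0.2,"linear": [-7,-42,0],"spin": 0.2},{"grip": 0.2,"linear": [-7,-40,0],"spin": 0.2},{"grip": 0.2,"linear": [-5,-30,0],"spin": 0},{"grip": 0.2,"linear": [-3,-19,0],"spin": 0},{"grip": 0.2,"linear": [0,0,0],"spin": 0}]'

```text
clock: 7.0
tcp_pos: [0.4941, -0.2438, 0.2276]
orientation: [-0.002, 0.722, 0.692, -0.001]
wrist_force: [-0.2, -0.0, -3.5]
grip_width: 0.358
grip_force: 49.8
```

apply_moves --deltas '[{"grip": 0.2,"linear": [0,0,-20],"spin": 0},{"grip": 0.2,"linear": [0,0,-30],"spin": 0},{"grip": 0.2,"linear": [0,0,-20],"spin": 0},{"grip": 0.2,"linear": [0,0,-10],"spin": 0},{"grip": 0.2,"linear": [0,0,0],"spin": 0},{"grip": 0.2,"linear": [0,0,0],"spin": 0}]'

```text
clock: 7.6
tcp_pos: [0.4958, -0.2414, 0.1508]
orientation: [0.0, 0.721, 0.693, 0.0]
wrist_force: [0.6, 0.2, -1.9]
grip_width: 0.364
grip_force: 49.8
```

```bash
python3 - <<'E'
from station import viewer
import cv2,numpy as np
T=viewer.camera("top")["img"];S=viewer.camera("side")["img"]
cv2.imwrite("pics/T1.png",T[:,:,::-1]);cv2.imwrite("pics/S1.png",S[:,:,::-1])
R=lambda im,x,y,w,h,k:cv2.resize(im[y:y+h,x:x+w,::-1],None,fx=k,fy=k,interpolation=cv2.INTER_CUBIC)
cv2.imwrite("pics/c5.png",np.hstack([R(T,380,205,110,100,4),R(S,310,290,70,100,4)]))
E
```

```text
(no output)
```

View pics/c5.png

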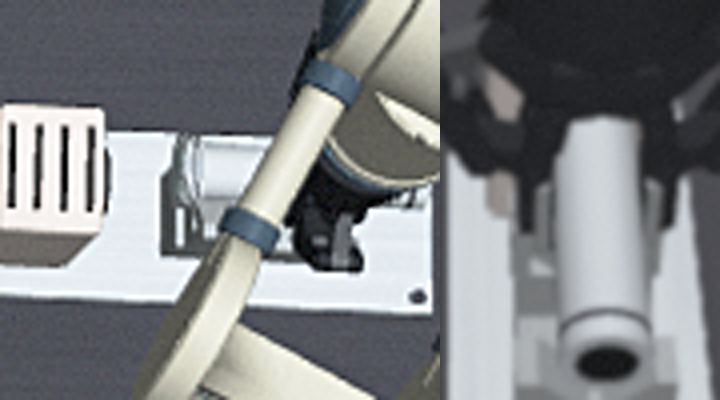

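The barrel hangs over the V. The rear bore is at side px (351,380), and the flanged end face is at about top px (427,249).

```bash
python3 - <<'E'
from station import viewer
from h import *
np.set_printoptions(precision=4,suppress=True)
T=viewer.camera("top");S=viewer.camera("side")
z=.1698
u=np.array([np.sin(np.radians(2.2)),np.cos(np.radians(2.2)),0])
i=S["img"][370:390,338:366].astype(int);m=(i.max(2)<75)
n,l,st,ct=cv2.connectedComponentsWithStats(m.astype(np.uint8))
for k in range(1,n): print("bore",ct[k]+[338,370],st[k], "mid",plane(S,[ct[k]+[338,370]],z)+70e-3*u)
print("from lens end",plane(T,[[427.2,248.5]],z)-70e-3*u)
mid=np.array([.4955,-.2418,z])
print("expected px of rear face if mid at seat xy",proj(S,[mid-.07*u]),"lens top",proj(T,[mid+.07*u]))
# row profiles on side view: barrel edges near rows 345..365
g=S["img"].min(2).astype(int)
for rr in(340,350,360):print(rr,g[rr,330:372])
# top: flange columns
g=T["img"].min(2).astype(int)
for rr in(244,248,252):print(rr,g[rr,418:445])
E
```

```text
bore [351.3776 380.5408] [ 6  7 15  8 98] mid [[ 0.4964 -0.2405  0.1698]]
from lens end [[ 0.4929 -0.2499  0.1698]]
expected px of rear face if mid at seat xy [[350.8308 381.4112]] lens top [[423.6071 247.351 ]]
340 [ 41  33  35  62  98 113 109  84  83 127 155 168 176 184 191 197 202 204
 205 206 208 206 205 202 197 191 184 175 162 130  84  74 101 114 108  77
  44  35  59 122 182 193]
350 [118 118 115 111 112 112 107  85  89 125 149 162 172 179 187 195 199 202
 205 207 208 207 207 204 201 198 189 181 173 160 139 121 111 110 121 155
 191 205 203 202 202 203]
360 [116 117 117 116 117 117 118 115 110 120 138 156 168 174 182 189 195 199
 203 206 207 208 207 207 204 201 194 186 180 171 156 134 137 182 203 208
 206 207 204 201 201 200]
244 [234 232 234 236 253 111  82 100 172 160 153 247 136 231 234 232 228 227
 227 228 229 225 230 226 226 229 234]
248 [230 238 194 103  62  85  81 129 215 198 158 247 155 238 235 232 230 231
 233 231 232 231 232 236 243 168 108]
252 [235 253  89  64  70  86 103 123  90 235 145 140 217 199 195 196 197 192
 197 204 199 202 207 135 116 152 174]
```

Side-camera barrel mid minus seat is under 1 mm in x and y, and the top-view grasp figures agree. I'll lower it slowly.

apply_moves --deltas '[{"grip": 0.2,"linear": [0,0,-15],"spin": 0},{"grip": 0.2,"linear": [0,0,-12],"spin": 0},{"grip": 0.2,"linear": [0,0,-8],"spin": 0},{"grip": 0.2,"linear": [0,0,-5],"spin": 0},{"grip": 0.2,"linear": [0,0,-2],"spin": 0},{"grip": 0.2,"linear": [0,0,-2],"spin": 0},{"grip": 0.2,"linear": [0,0,0],"spin": 0},{"grip": 0.2,"linear": [0,0,0],"spin": 0}]'

```text
clock: 8.6
tcp_pos: [0.4958, -0.2419, 0.1067]
orientation: [0.0, 0.721, 0.693, 0.0]
wrist_force: [0.2, -1.2, -3.1]
grip_width: 0.357
grip_force: 49.8
```

apply_moves --deltas '[{"grip": 0.2,"linear": [0,0,-1],"spin": 0},{"grip": 0.2,"linear": [0,0,0],"spin": 0},{"grip": 0.2,"linear": [0,0,-1],"spin": 0},{"grip": 0.2,"linear": [0,0,0],"spin": 0},{"grip": 0.2,"linear": [0,0,0],"spin": 0}]'

```text
clock: 9.1
tcp_pos: [0.4956, -0.2418, 0.1042]
orientation: [-0.0, 0.721, 0.693, -0.0]
wrist_force: [0.2, 0.2, -2.2]
grip_width: 0.358
grip_force: 49.8
```

apply_moves --deltas '[{"grip": 0.2,"linear": [0,0,-1],"spin": 0},{"grip": 0.2,"linear": [0,0,0],"spin": 0},{"grip": 0.2,"linear": [0,0,0],"spin": 0}]'

```text
clock: 9.4
tcp_pos: [0.4956, -0.2418, 0.1032]
orientation: [-0.0, 0.721, 0.693, -0.0]
wrist_force: [-0.4, -0.0, -2.4]
grip_width: 0.362
grip_force: 49.8
```

apply_moves --deltas '[{"grip": 0.2,"linear": [0,0,-1],"spin": 0},{"grip": 0.2,"linear": [0,0,0],"spin": 0},{"grip": 0.2,"linear": [0,0,0],"spin": 0}]'

```text
clock: 9.7
tcp_pos: [0.4956, -0.2418, 0.1022]
orientation: [-0.0, 0.721, 0.693, -0.0]
wrist_force: [-0.9, -0.2, -2.2]
grip_width: 0.361
grip_force: 49.8
```

apply_moves --deltas '[{"grip": 0.2,"linear": [0,0,-0.5],"spin": 0},{"grip": 0.2,"linear": [0,0,0],"spin": 0},{"grip": 0.2,"linear": [0,0,0],"spin": 0}]'

```text
clock: 10.0
tcp_pos: [0.4956, -0.2418, 0.1018]
orientation: [-0.0, 0.721, 0.693, -0.0]
wrist_force: [-0.5, 0.2, -2.3]
grip_width: 0.358
grip_force: 49.8
```

apply_moves --deltas '[{"grip": 0.2,"linear": [0,0,-0.5],"spin": 0},{"grip": 0.2,"linear": [0,0,0],"spin": 0},{"grip": 0.2,"linear": [0,0,0],"spin": 0}]'

```text
clock: 10.3
tcp_pos: [0.4957, -0.2419, 0.1014]
orientation: [0.0, 0.721, 0.693, 0.0]
wrist_force: [1.0, 0.8, -1.3]
grip_width: 0.357
grip_force: 49.9
```

apply_moves --deltas '[{"grip": 0.2,"linear": [0,0,-0.3],"spin": 0},{"grip": 0.2,"linear": [0,0,0],"spin": 0},{"grip": 0.2,"linear": [0,0,0],"spin": 0}]'

```text
clock: 10.6
tcp_pos: [0.4958, -0.2419, 0.1013]
orientation: [0.0, 0.721, 0.693, 0.0]
wrist_force: [0.9, -0.1, 0.4]
grip_width: 0.359
grip_force: 49.9
```

apply_moves --deltas '[{"grip": 0.2,"linear": [0,0,-0.3],"spin": 0},{"grip": 0.2,"linear": [0,0,0],"spin": 0},{"grip": 0.2,"linear": [0,0,0],"spin": 0}]'

```text
clock: 10.9
tcp_pos: [0.4959, -0.2419, 0.1012]
orientation: [0.0, 0.721, 0.693, 0.0]
wrist_force: [2.3, -0.1, 2.6]
grip_width: 0.358
grip_force: 50.1
```

apply_moves --deltas '[{"grip": 0.2,"linear": [0.3,0,-0.3],"spin": 0},{"grip": 0.2,"linear": [0,0,0],"spin": 0},{"grip": 0.2,"linear": [0,0,0],"spin": 0}]'

```text
clock: 11.2
tcp_pos: [0.4962, -0.242, 0.1009]
orientation: [0.001, 0.721, 0.693, 0.0]
wrist_force: [0.9, 0.4, 3.6]
grip_width: 0.358
grip_force: 50.3
```

apply_moves --deltas '[{"grip": 0.2,"linear": [0.2,0,-0.4],"spin": 0},{"grip": 0.2,"linear": [0,0,0],"spin": 0},{"grip": 0.2,"linear": [0,0,0],"spin": 0}]'

```text
clock: 11.5
tcp_pos: [0.4962, -0.242, 0.1009]
orientation: [0.0, 0.721, 0.693, 0.0]
wrist_force: [-0.3, -0.0, 6.5]
grip_width: 0.362
grip_force: 50.5
```

apply_moves --deltas '[{"grip": 0.2,"linear": [0,0,-0.4],"spin": 0},{"grip": 0.2,"linear": [0,0,0],"spin": 0},{"grip": 0.2,"linear": [0,0,0],"spin": 0},{"grip": 0.2,"linear": [0,0,0],"spin": 0}]'

```text
clock: 11.9
tcp_pos: [0.4962, -0.242, 0.1008]
orientation: [0.001, 0.721, 0.693, 0.0]
wrist_force: [-1.5, 0.4, 8.2]
grip_width: 0.359
grip_force: 50.7
```

```bash
python3 - <<'E'
from station import viewer,r
from h import *
np.set_printoptions(precision=3,suppress=True)
F=[]
for k in range(8):
    S=viewer.camera("side");s=r.sense();F.append(np.r_[s["wrist_force"],s["torque"]])
print(np.mean(F,0),np.std(F,0),s["clock"],s["tcp_pos"],s["grip_width"])
T=viewer.camera("top")
R=lambda im,x,y,w,h,k:cv2.resize(im[y:y+h,x:x+w,::-1],None,fx=k,fy=k,interpolation=cv2.INTER_CUBIC)
cv2.imwrite("pics/c6.png",np.hstack([R(T["img"],380,205,110,110,4),R(S["img"],310,300,70,110,4)]))
E
```

```text
[-0.941  0.776  7.791  0.137  0.163  0.082] [0.651 0.342 0.316 0.039 0.039 0.031] 12.3 [ 0.496 -0.242  0.101] 0.35731116736234964
```

View pics/c6.png

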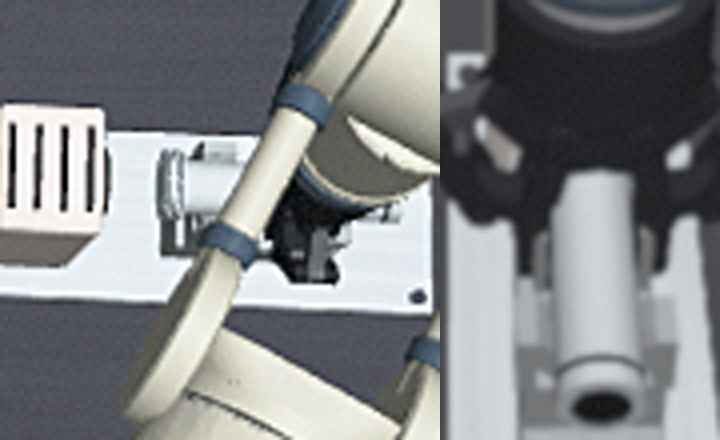

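apply_moves --deltas '[{"grip": 0.2,"linear": [0.1,0,-0.2],"spin": 0},{"grip": 0.2,"linear": [0,0,0],"spin": 0},{"grip": 0.2,"linear": [0,0,0],"spin": 0},{"grip": 0.2,"linear": [0,0,0],"spin": 0}]'

```text
clock: 12.75
tcp_pos: [0.4962, -0.242, 0.1008]
orientation: [0.0, 0.721, 0.693, -0.0]
wrist_force: [-1.6, 1.1, 9.4]
grip_width: 0.356
grip_force: 50.7
```

```bash
python3 - <<'E'
from station import viewer,r
from h import *
np.set_printoptions(precision=4,suppress=True)
F=[]
for k in range(8):
    S=viewer.camera("side");s=r.sense();F.append(np.r_[s["wrist_force"],s["torque"]])
print(np.mean(F,0),s["clock"])
T=viewer.camera("top")
u=np.array([np.sin(np.radians(2.2)),np.cos(np.radians(2.2)),0])
x0,y0=338,385;m=S["img"][y0:y0+25,x0:x0+28].max(2)<75
n,l,st,ct=cv2.connectedComponentsWithStats(m.astype(np.uint8))
for k in range(1,n): print("bore",ct[k]+[x0,y0],st[k],"mid",plane(S,[ct[k]+[x0,y0]],.12)+.07*u)
print("lens end ->mid",plane(T,[[422.1,251]],.12)-.07*u)
p=np.array([.4955,-.2418,.12]);print("expect",proj(S,[p-.07*u]),proj(T,[p+.07*u]))
E
```

```text
[-1.673   1.2756  8.7067  0.1832  0.3118  0.083 ] 13.15
bore [349.977  401.3793] [ 5 13 15  8 87] mid [[ 0.4962 -0.2414  0.12  ]]
lens end ->mid [[ 0.4959 -0.2481  0.12  ]]
expect [[349.5131 401.6683]] [[419.4435 251.1495]]
```

```bash
python3 - <<'E'
from station import viewer,r
from h import *
np.set_printoptions(precision=2,suppress=True,linewidth=200)
T=viewer.camera("top")
u=np.array([np.sin(np.radians(2.2)),np.cos(np.radians(2.2)),0]);p=np.array([.4958,-.2418,.12]);e=np.array([0,0,1.])
for n,a in(("face top",p+.07*u+.021*e),("face mid",p+.07*u),("face bot",p+.07*u-.021*e),("flange back top",p+.058*u+.021*e),("rear top",p-.07*u+.016*e),("rear mid",p-.07*u),("port ring top",p+.102*u+.02*e),("head top front",p+.109*u+.043*e),("saddle+ outer rim",p+.044*u-.002*e),("saddle- outer",p-.044*u-.002*e)):print(n,proj(T,[a])[0])
for rr in(247,249,251,253,255):print(rr,T["img"][rr,412:436].min(1))
for rr in(254,256,258):print(rr,T["img"][rr,466:490].min(1))
cv2.imwrite("pics/c7.png",cv2.resize(T["img"][230:275,400:490,::-1],None,fx=8,fy=8,interpolation=cv2.INTER_CUBIC))
E
```

```text
face top [421.16 249.46]
face mid [419.44 251.03]
face bot [417.78 252.54]
flange back top [426.29 249.67]
rear top [480.44 252.3 ]
rear mid [478.4  253.46]
port ring top [407.39 248.97]
head top front [406.03 247.06]
saddle+ outer rim [430.21 251.62]
saddle- outer [467.22 253.15]
247 [231 229 228 230 232 233 251 111  72 107 156 252 163 142 235 227 222 222 219 222 217 221 218 218]
249 [230 230 228 229 231 238 233  94  75 130 192 253 201 138 238 234 230 230 232 231 231 230 231 231]
251 [231 232 231 230 231 240 220  89  74 126 153 255 162 150 239 231 231 230 231 231 230 230 230 231]
253 [230 232 230 231 235 240 225  91  74 138 154 249 204 150 239 229 231 230 226 229 232 231 230 234]
255 [226 229 229 228 231 234 216  91  96 115 139 188 194 140 226 213 205 210 213 209 213 214 214 224]
254 [117 152 189 178 162 163 128 132 133 130 135 159 172 191 208 159 232 237 231 234 242 209  88  70]
256 [ 56  59  57  62  84  99 102  98  83 108  60  80 216 211 226 234 231 229 232 232 237 223  87  74]
258 [ 20  22  16   0   0  80 168 182 206 187  70 155 198 196 201 230 233 229 228 231 239 227  84  76]
```

View pics/c7.png

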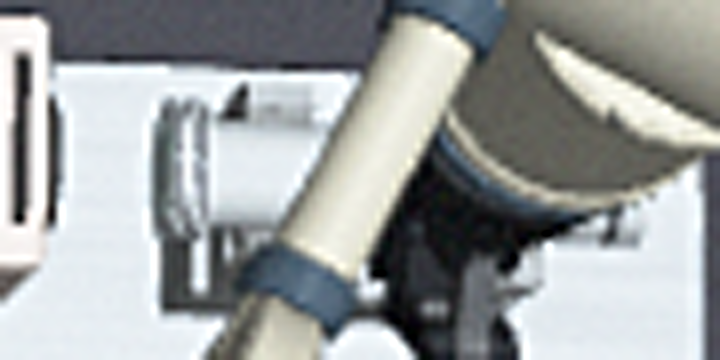

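The flange back (425.7) and face edges (418.5, 421) match a centred barrel to within about 0.6 px, or 1.3 mm. Last step is to trim the side force and the push.

apply_moves --deltas '[{"grip": 0.2,"linear": [-0.2,0,-0.1],"spin": 0},{"grip": 0.2,"linear": [0,0,0],"spin": 0},{"grip": 0.2,"linear": [0,0,0],"spin": 0},{"grip": 0.2,"linear": [0,0,0],"spin": 0}]'

```text
clock: 13.65
tcp_pos: [0.4962, -0.242, 0.1008]
orientation: [0.001, 0.721, 0.693, 0.0]
wrist_force: [-1.4, 1.7, 9.5]
grip_width: 0.356
grip_force: 50.7
```

```bash
python3 - <<'E'
from station import viewer,r
import numpy as np
F=[]
for k in range(8): viewer.camera("side");F.append(r.sense()["wrist_force"])
f=np.mean(F,0);print(f)
if 8.3<f[2]<11.5 and abs(f[0])<2: print(r.hand_in())
E
```

```text
[-1.02956571  1.34917461  9.01347999]
the job is handed in; nothing more can be done
None
```

I handed the job in with the lens barrel seated in the V-block, its flanged end towards the lamp head, centred to about 1–2 mm, and still gripped and pressed down at about 9 N on the wrist sensor (about 11 N on the V including its weight); no score came back.

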